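# Load the plate tray into the exposure unit

### The arm

A 6-joint arm with a two-finger parallel gripper is mounted at the origin on the work surface. World frame = base frame: x ahead of the robot, y to its left, z up, the work surface at z = 0. Lengths are in mm, angles in degrees, forces in N, time in s.
With the tool pointing down it reaches from about 300 to 850 mm from the base axis. Payload 4.2 kg.
Tool frame: the origin (TCP) lies midway between the tips of the shut fingers; the grasp point (between the pads) lies 19 mm behind it (env.hold_point_z is the z of the grasp point in the tool frame, in mm); z points along the fingers, y is the direction in which the jaws open and shut (so a half turn about z gives the same grasp; the last joint's range is limited). The gripper opens to 91 mm and grips with 3 to 60 N. Pads are 32 mm wide; open, the fingers measure 118 mm over their backs; the gripper's body (76 mm by 178 mm) begins 60 mm behind the grasp point.
Start: joints at [-77.865, 18.312, 89.639, -0, 72.044, -1.146], TCP at [132.097, -559.637, 213.976] pointing down, gripper open.
Joint ranges: [-177.97, 177.97], [-48.28, 115.42], [12.27, 149.76], [-77.06, 257.06], [2.81, 150.46], [-146.56, 146.56]. Speed limits (degrees/s): [147.25, 147.25, 180, 180, 180, 180].

### API

Orientations are given as [roll, pitch, yaw] about the fixed x, y, z axes, in that order (R = Rz(yaw) Ry(pitch) Rx(roll)).
In Python, from workcell import env, grab_frame, camera_params, spotter gives the robot as it stands. The module is installed in compiled form; this text tells all that it offers.
- The arm moves only by the shell command python3 -m jog 'ROWS' [FORCE]. ROWS is text: rows parted by semicolons, each of 7 numbers parted by spaces: the turn, a rotation vector about the world's x, y, z in units of 5 degrees (1.0 is 5 degrees), then the shift along the world's x, y, z in units of 25 mm (1.0 is 25 mm), then the opening, from 0 (shut) to 1 (fully open). A call has 1 to 5 rows; each row is the pose to reach, as a shift and turn from the pose commanded when the call began; what a row does not reach only later rows make up. A row lasts 1/8 s, in which the tool goes at most 62.5 mm and 10.7 degrees, less where a joint would pass 70% of its speed; a pose out of reach is approached as far as the arm can. A call with a gripper value outside its range is refused whole. The fingers move at their own pace and stop on an object; FORCE is the grip in N (left out, the last holds). Time passes only in rows, so rows that repeat a pose let the fingers close. It gives the time, the measured TCP pose, the force and the opening at its end, in the units of the state.
- env.state(): the state, without advancing time (a new reading comes with each control period).
- grab_frame(name): name is "scene" or "top"; returns the picture (480x640x3 uint8, red, green, blue); there is no depth.
- camera_params(name): a dict with "K" (3x3 intrinsics, pixels), "dist" ([k1, k2, p1, p2, k3] as OpenCV has them; the pictures are not rectified), "rvec" (rotation vector, rad) and "tvec" (3), from world to camera coordinates, as OpenCV has them. Camera axes: x right, y down, z forward; pixel columns grow to the right and rows downward; lengths in mm; the calibration is good to about 2 mm. A picture is of the moment at which its call begins. camera_params takes no time and is no camera call.
- env.job_done(): hands the job in, once; it reports no verdict.
Trained networks look in the newest picture that a camera, given by its name, has taken for a name from the list of things; names that differ only in an ending like _2 or _b are one class to them, and where a whole thing is asked for, a point or a joint stands for the part that bears it (a point fixed in the world has none). Each returns a list of dicts, best first, with "conf" (0 to 1); they miss things now and then, are a little off and sometimes report something else, mostly with a low value. They report only what shows in the picture. A call takes as long as a camera call. They do not tell look-alikes from the thing itself.
- spotter.look_for(query, camera): "box" ([left, top, width, height] in pixels, round what is visible of it).
- spotter.trace(query, camera): "region" (480x640 bool, what is visible of it) and "box" ([left, top, width, height] in pixels, round what is visible of it).
The state is a dict: "time_s": time; "qpos": joint angles; "qvel": joint speeds; "effort": joint torques, N m; "ee_pos": TCP position; "ee_rot": TCP orientation; "force": force on the tool from outside, world axes, zero at the start; "torque": the same for the moment, N m; "gripper_width": finger opening in mm.
Only numpy, scipy, OpenCV 4.12 (cv2) and the standard library are available. Lean on these libraries where they do the work, as an engineer would, in place of code of your own. Each camera call takes 0.05 s, during which the arm holds its last target. There are 200 camera calls.

### The job

Take the plate tray by its upright blue grip and slide it fully home into the slot of the grey exposure unit, until its white front panel sits flush against the unit's face; the guide rails hidden inside may stand off to one side of the slot, so feel for them and let them lead the tray in gently, never forcing it. Then press the green start button on top of the unit right down and let it come back up. Leave everything else on the bench where it is.

Things in the scene. Friction and masses are not known exactly. Their poses are not given: they have to be found in the camera images.
- unit: Grey plate exposure unit with a white roof, fixed, 270 wide (y), 250 deep (x), 128 tall. Origin: on the bench at the middle of its front face; x points level into the unit, z up. Centred in that face is a slot 140 wide, 42 high, open down to the bench top, so the tray slides in along the bench. Tray and unit must never press on each other with more than 20 N, sideways or forwards.
- bay (a point): Point in the slot's middle plane, 40 behind the front face, 20 up; axes as the unit's. Inside the slot two fixed parallel rails 83 apart (tray: 80), 36 tall, run straight along x from here to 85 further in; before it, over 30, their lips flare out by 30 each side (45 degrees). The rails as a pair stand up to 24 left or right (y) of this middle plane, different each time, unseen and not measured.
- tray_grip (a point): Gripping point of the loose plate tray's blue upright grip: a plate 10 thick (tray's y), 34 long (x), 62 tall from the bench; the point lies on its middle line, 45 above the bench and 76 in front of (-x from) the back face of the front panel. A web 10 thick, 26 tall joins it to the panel. x points to the tray's nose (the way it slides in), z up. Tray about 0.35 kg, flat on the bench.
- tray_panel (a point): Point on the back face of the tray's white front panel (204 wide, 52 tall, 6 thick), at its middle, 26 above the bench; x points to the nose. Behind it (+x) the dark steel tray body is 80 wide (y), 120 long, 16 tall, its two nose corners cut off by 6. When the tray is home this face lies on the unit's front face (x = 0 in the unit's frame).
- start_top (a point): Middle of the top of the round green start button (32 across) on the unit's roof, 32 behind the front face and 75 left of the middle. It is pressed straight down.
- start (a joint): Travel of the start button in m: 0 up, 0.006 fully down (takes 5 N); it springs back.
- ink_can: Bystander: steel ink can, 76 across, 75 tall, origin under its middle.
- ink_jar: Bystander: amber jar with black cap, 60 across, 85 tall, origin under its middle.
- bowl: Bystander: steel bowl, 140 across, 55 tall, origin under its middle.
- brayer: Bystander: hand ink roller, black roller 100 long (y) and 40 thick at its origin, red handle reaching 155 to its -x.
- cup: Bystander: white cup, 80 across, 90 tall, origin under its middle.
- spatula: Bystander: ink spatula lying along its x axis, handle to -x.
- copper_plate: Bystander: bare copper plate 120 x 90 x 4, origin under its middle.
- tin: Bystander: small brass tin, 52 across, 36 tall, standing on the right half of the unit's roof, origin under its middle.
Things that resemble listed ones, but are neither listed nor needed, are in the scene too. There is more than one size of the part that bears tray_grip; the job needs the larger.

How it is judged:
By the outcome, as a careful person would: the job done as asked, in the order asked, and still so for the second after the job is handed in, with the robot touching nothing.
It also fails if it takes over 56 s, if anything falls off the work surface, if the arm or the gripper's body presses on something with over 40 N, if the wrist force passes 120 N, or if a joint passes its speed limit or range.

## Working session

There is one attempt and no reset: what is moved stays moved. The work goes in short steps, Python scripts to look and compute and a shell command to move; the robot and the scene stay as the last step left them, time stands still between calls to the robot, and variables do not carry over. Pictures are saved under pics/ and viewed, about 8 in all and at most 12, crops included, and the job is handed in when it is done.

```bash
mkdir -p pics; cat > h.py <<'E'
import numpy as np,cv2
from workcell import env,grab_frame,camera_params,spotter
def ray(cam,uv):
    p=camera_params(cam);K=np.array(p["K"]);d=np.array(p["dist"]);R,_=cv2.Rodrigues(np.array(p["rvec"]));t=np.array(p["tvec"]).ravel()
    n=cv2.undistortPoints(np.array(uv,float).reshape(-1,1,2),K,d).reshape(-1,2)
    D=np.c_[n,np.ones(len(n))]@R; return -R.T@t,D
def at_z(cam,uv,z):
    C,D=ray(cam,uv); return C+D*((z-C[2])/D[:,2])[:,None]
def proj(cam,P):
    p=camera_params(cam);return cv2.projectPoints(np.array(P,float).reshape(-1,1,3),np.array(p["rvec"]),np.array(p["tvec"]),np.array(p["K"]),np.array(p["dist"]))[0].reshape(-1,2)
E
python3 - <<'E'
from h import *
for c in("scene","top"):
    cv2.imwrite(f"pics/{c}0.png",grab_frame(c)[:,:,::-1])
    print(c,ray(c,[[320,240]]))
    for q in("unit","tray_grip","tray_panel","start_top","tin"):
        print(q,[(np.round(r["box"]),round(r["conf"],2)) for r in spotter.look_for(q,c)][:4])
print(env.state())
E
```

```text
scene (array([ 962.23754063, -517.56579938, 1207.85938202]), array([[-0.31328461,  0.42966518, -0.84709768]]))
unit [(array([420., 177.,  52.,  42.]), 0.72), (array([293., 253., 162., 166.]), 0.63), (array([287., 208.,  67.,  73.]), 0.39)]
tray_grip [(array([284., 149.,  45.,  50.]), 0.98), (array([282., 208.,  71.,  73.]), 0.81)]
tray_panel [(array([284., 210.,  69.,  70.]), 0.87), (array([282., 150.,  47.,  47.]), 0.55), (array([353., 151.,  22.,  34.]), 0.43)]
start_top [(array([357., 270.,  12.,   8.]), 0.61)]
tin [(array([332., 323.,  27.,  27.]), 0.69)]
top (array([ 236.60286404,   -9.42603295, 1524.28603284]), array([[ 0.21805202,  0.00705976, -0.97609891]]))
unit [(array([299., 114., 108., 108.]), 0.57), (array([369., 158.,  19.,  24.]), 0.42)]
tray_grip [(array([198., 287.,  55.,  46.]), 0.68)]
tray_panel [(array([197., 286.,  60.,  52.]), 0.9), (array([253., 221.,  72.,  70.]), 0.83)]
start_top [(array([317., 179.,  13.,  12.]), 0.54)]
tin [(array([369., 158.,  20.,  22.]), 0.57)]
{'time_s': 0.6, 'qpos': array([-7.78657794e+01,  1.83097144e+01,  8.96401083e+01, -8.75294337e-04,
        7.20432090e+01, -1.14499227e+00]), 'qvel': array([-0.00411247,  0.01146218, -0.02670897, -0.09934755,  0.0602664 ,
        0.09973366]), 'effort': array([ 4.86343833e-04, -4.12118554e+01, -2.32134444e+01,  7.26056937e-02,
        3.77560209e-02, -9.30145092e-06]), 'ee_pos': array([ 132.08243118, -559.63318965,  213.99033213]), 'ee_rot': array([1.79993050e+02, 9.71767887e-04, 1.32794826e+01]), 'force': array([-0.35459645,  0.06552502, -0.45493078]), 'torque': array([ 0.00371358, -0.04691806, -0.03912845]), 'gripper_width': 91.00748613042023}
```

View pics/scene0.png

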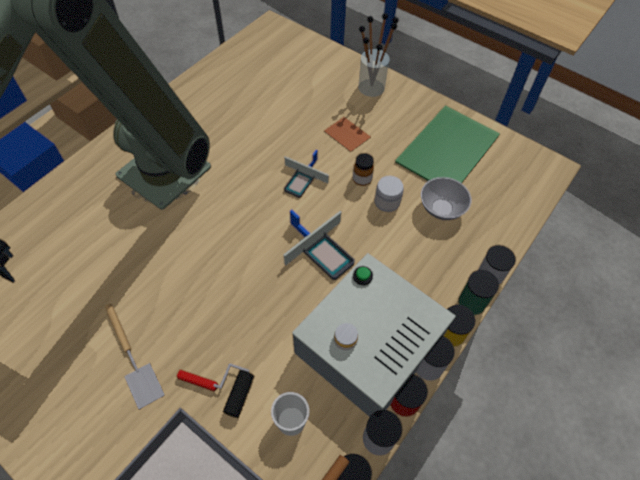

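View pics/top0.png

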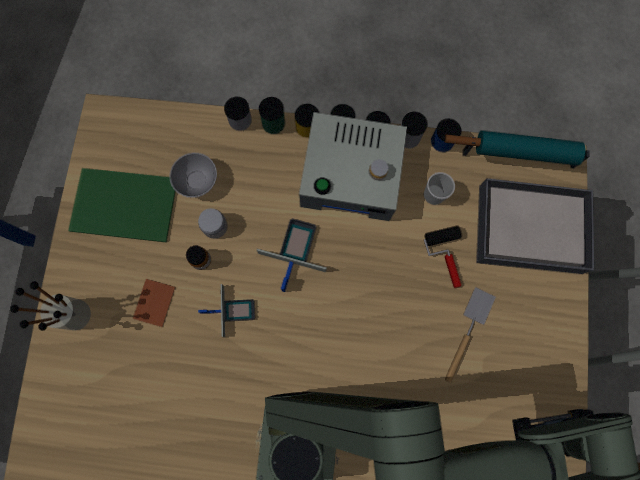

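The top view shows the large tray with its panel from (258,251) to (326,269) and its grip at about (288,276). The unit's roof spans (313,113) to (395,215), the button is at (322,185) and the tin at (379,169). The smaller look-alike tray is at (235,310).

```bash
python3 - <<'E'
from h import *
im=cv2.imread("pics/top0.png"); cv2.imwrite("pics/topc.png",cv2.resize(im[105:300,245:415],None,fx=4,fy=3.0769*1.0 if 0 else 4,interpolation=cv2.INTER_CUBIC)[:, :])
E
python3 - <<'E'
import cv2
im=cv2.imread("pics/topc.png");print(im.shape)
im=cv2.resize(im,None,fx=.769,fy=.769);print(im.shape)
b=cv2.imread("pics/scene0.png")[200:420,275:465]
b=cv2.resize(b,None,fx=600/220*.999,fy=600/220*.999,interpolation=cv2.INTER_CUBIC)
cv2.imwrite("pics/topc.png",im);cv2.imwrite("pics/scenec.png",b);print(b.shape)
E
```

```text
(780, 680, 3)
(600, 523, 3)
(599, 518, 3)
```

View pics/topc.png

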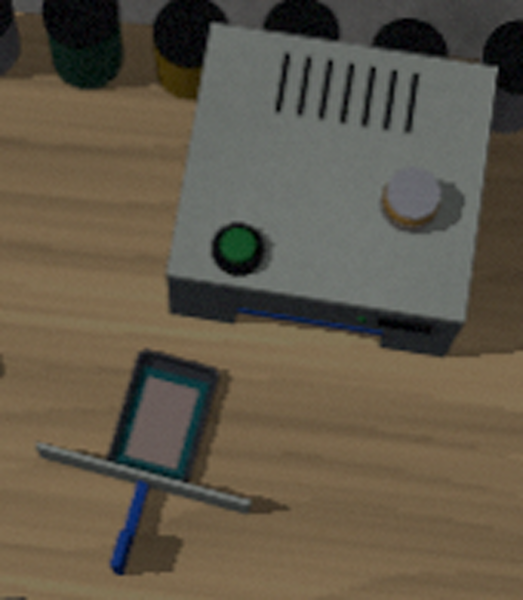

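View pics/scenec.png

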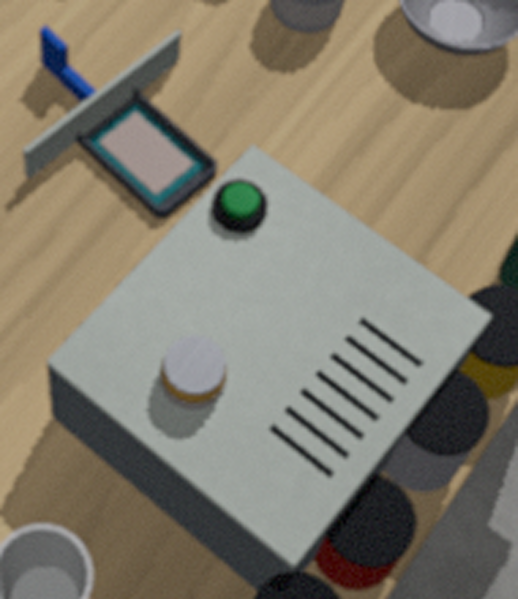

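```bash
cat > fit.py <<'E'
from h import *
from scipy.optimize import least_squares
T=lambda a:np.array(a)/3.0762+[245,105]
S=lambda a:np.array(a)/2.7245+[275,200]
def W(p,L):
    a=p[2];R=np.array([[np.cos(a),-np.sin(a),0],[np.sin(a),np.cos(a),0],[0,0,1]]);return np.array(L,float)@R.T+[p[0],p[1],0]
def fit(name,obs,p0):
    f=lambda p:np.concatenate([(proj(c,W(p,L))-uv).ravel() for c,L,uv in obs])
    r=least_squares(f,p0,loss="soft_l1");print(name,r.x[:2].round(1),np.degrees(r.x[2]).round(2));print(r.fun.reshape(-1,2).round(1).tolist());return r.x
if __name__=="__main__":
    roof=[[0,135,128],[0,-135,128],[250,-135,128],[250,135,128]]
    u=fit("unit",[("top",roof,T([[168,275],[464,322],[498,68],[209,22]])),("scene",roof,S([[252,146],[50,363],[292,568],[492,317]]))],[500,0,0])
    pan=[[0,102,52],[0,-102,52]]
    t=fit("tray",[("top",pan+[[117,37,16],[117,-37,16],[-93,0,62]],T([[40,443],[250,499],[143,352],[217,371],[118,571]])),
       ("scene",pan+[[117,37,16],[117,-37,16],[-93,0,62]],S([[180,33],[26,152],[214,163],[163,214],[43,30]]))],[400,100,-.2])
    for c in(0,1):pass
    print("grip",W(t,[[-76,0,45]]),"button",W(u,[[32,75,128]]))
    print("tray in unit", (W([0,0,-u[2]],[[t[0]-u[0],t[1]-u[1],0]])))
    print("btn ray z140",at_z("top",T([[238,243]]),140),at_z("scene",S([[241,201]]),140))
E
python3 fit.py
```

```text
unit [665.5 -63.1] -3.07
[[-0.5, -1.0], [0.6, -0.8], [0.4, -1.5], [0.9, -1.0], [-0.4, -1.1], [-2.4, -0.8], [0.2, -0.1], [-0.3, -0.6]]
tray [507.2  73.8] 1431.09
[[-0.6, -1.0], [0.9, -0.5], [-0.3, -0.9], [0.0, -0.7], [-0.4, -2.0], [-0.5, -0.7], [-1.0, 0.4], [0.2, 0.3], [-1.4, -1.3], [-1.8, -1.3]]
grip [[432.10417911  85.55478385  45.        ]] button [[701.44898804  10.07073336 128.        ]]
tray in unit [[-165.39988882  128.19698705    0.        ]]
btn ray z140 [[702.62757913  10.7765376  140.        ]] [[702.04123199  13.00486893 140.        ]]
```

```bash
python3 -m jog '0 0 -0.4 1 2.15 0 1; 0 0 -0.8 2 4.3 0 1; 0 0 -1.2 3 6.45 0 1; 0 0 -1.6 4 8.6 0 1; 0 0 -2 5 10.75 0 1' 20; python3 -m jog '0 0 -0.4 1 2.15 0 1; 0 0 -0.8 2 4.3 0 1; 0 0 -1.2 3 6.45 0 1; 0 0 -1.6 4 8.6 0 1; 0 0 -2 5 10.75 0 1'; python3 -m jog '0 0 -0.4 1 2.15 0 1; 0 0 -0.44 2 4.3 -1 1; 0 0 -0.44 2 4.3 -2 1;0 0 -0.44 2 4.3 -2 1'
```

```text
time_s: 1.23
ee_pos: [257.6, -289.2, 214.2]
ee_rot: [180.0, -0.1, 3.2]
force: [0.7, -1.0, -0.1]
gripper_width: 91.1
time_s: 1.85
ee_pos: [382.8, -20.3, 214.4]
ee_rot: [180.0, -0.1, -6.8]
force: [0.8, -0.1, -0.5]
gripper_width: 90.8
time_s: 2.35
ee_pos: [430.6, 85.7, 162.4]
ee_rot: [179.9, 0.3, -8.8]
force: [-1.1, 0.3, -0.7]
gripper_width: 91.1
```

```bash
python3 -m jog '0 0 0 0 0 -2 1; 0 0 0 0 0 -4 1; 0 0 0 0 0 -5.2 1; 0 0 0 0 0 -5.5 1; 0 0 0 0 0 -5.5 1'; python3 - <<'E'
from h import *
print(env.state()["ee_pos"],env.state()["force"])
b=np.hstack([cv2.resize(grab_frame("top")[205:325,215:375],None,fx=2.5,fy=2.5),cv2.resize(grab_frame("scene")[150:270,250:410],None,fx=2.5,fy=2.5)])
cv2.imwrite("pics/g1.png",b[:,:,::-1])
E
```

```text
time_s: 2.98
ee_pos: [433.1, 85.1, 27.5]
ee_rot: [-180.0, -0.1, -9.0]
force: [0.2, -0.6, 0.8]
gripper_width: 91.3
[433.06127826  85.07605827  27.45960853] [ 0.22172869 -0.64004664  0.80063372]
```

View pics/g1.png

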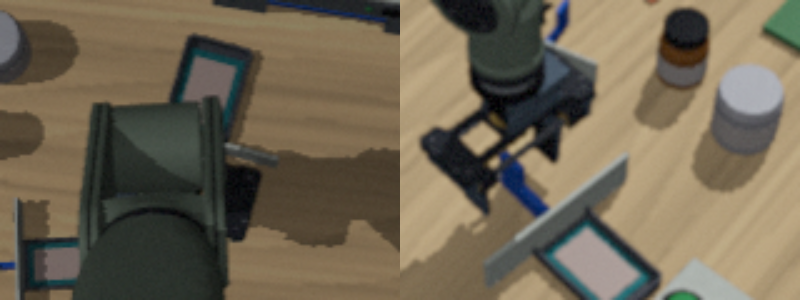

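The blue grip, at about (515,175) in the right half of the picture, stands between the open fingers. I'll close on it.

```bash
python3 -m jog '0 0 0 0 0 0 0.05; 0 0 0 0 0 0 0.05; 0 0 0 0 0 0 0.05; 0 0 0 0 0 0 0.05; 0 0 0 0 0 0 0.05' 30; python3 -m jog '0 0 0 0 0 0 0.05; 0 0 0 0 0 0 0.05'
```

```text
time_s: 3.7
ee_pos: [432.1, 85.4, 26.4]
ee_rot: [180.0, 0.0, -8.9]
force: [0.3, 0.5, -0.6]
gripper_width: 44.0
time_s: 3.95
ee_pos: [432.1, 85.4, 26.4]
ee_rot: [180.0, 0.0, -8.9]
force: [-1.2, -0.0, 0.5]
gripper_width: 23.8
```

```bash
python3 -m jog '0 0 0 0 0 0 0.05; 0 0 0 0 0 0 0.05; 0 0 0 0 0 0 0.05; 0 0 0 0 0 0 0.05'
```

```text
time_s: 4.45
ee_pos: [432.1, 85.4, 26.5]
ee_rot: [180.0, 0.0, -8.9]
force: [-0.4, 0.5, -0.5]
gripper_width: 10.1
```

```bash
python3 -m jog '0 0 0.2 -0.29 -1 0 0.05; 0 0 0.5 -0.29 -2.2 0 0.05; 0 0 0.8 -0.29 -3.5 0 0.05; 0 0 1.1 -0.29 -4.8 0 0.05; 0 0 1.17 -0.29 -5.42 0 0.05'; python3 -m jog '0 0 0 0 0 0 0.05;0 0 0 0 0 0 0.05'; python3 - <<'E'
from h import *
print(env.state()["ee_pos"],env.state()["force"],env.state()["torque"])
b=np.hstack([cv2.resize(grab_frame("top")[175:295,250:410],None,fx=2.5,fy=2.5),cv2.resize(grab_frame("scene")[210:330,230:390],None,fx=2.5,fy=2.5)])
cv2.imwrite("pics/g2.png",b[:,:,::-1])
E
```

```text
time_s: 5.08
ee_pos: [424.6, -51.3, 26.5]
ee_rot: [180.0, 0.0, -3.1]
force: [-0.3, 1.2, 0.4]
gripper_width: 9.7
time_s: 5.32
ee_pos: [424.8, -49.9, 26.5]
ee_rot: [180.0, 0.0, -3.1]
force: [0.2, -0.3, -0.6]
gripper_width: 10.0
[424.78766766 -49.93105038  26.4500044 ] [ 0.23209726 -0.30938478 -0.58856889] [-0.21456172  0.01627529 -0.14484038]
```

View pics/g2.png

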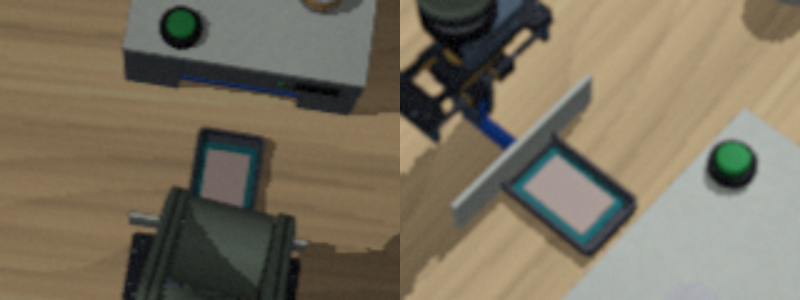

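The tray is lined up ahead of the slot; its nose corners are at (203,130) and (267,138) in the left half. I'll check the alignment with a fit.

```bash
python3 - <<'E'
from fit import *
A=lambda a:np.array(a)/2.5+[250,175]
B=lambda a:(np.array(a)-[400,0])/2.5+[230,210]
u=np.array([665.5,-63.1,np.radians(-3.07)])
pan=[[0,102,52],[0,-102,52]];n=[[117,37,16],[117,-37,16]]
t=fit("tray",[("top",n,A([[202,129],[267,137]])),("scene",pan+n,B([[591,78],[456,208],[633,205],[585,252]]))],[500,-50,-.05])
print("in unit",W([0,0,-u[2]],[[t[0]-u[0],t[1]-u[1],0]]))
sl=fit("slot",[("top",[[0,70,42],[0,-70,42]],A([[180,79],[297,95]]))],[660,-60,-.05])
print(W(u,[[0,0,0]]),proj("top",W(u,[[0,70,42],[0,-70,42]]))-A([[180,79],[297,95]]))
print(fit("comb",[("top",[[0,135,128],[0,-135,128]],A([[127,48],[353,82]])*1.0)],[660,-60,-.05]))
E
```

```text
tray [501.7 -56.4] -3.89
[[0.7, -1.3], [-0.3, -0.1], [0.1, -0.5], [-2.1, 0.2], [0.5, -1.1], [-0.1, 0.1]]
in unit [[-163.90233636   -2.04031677    0.        ]]
slot [664.9 -62.3] -1.72
[[-0.6, -0.1], [0.6, 0.1]]
[[665.5 -63.1   0. ]] [[-0.17662226 -0.77451944]
 [ 0.80685881  0.43630148]]
comb [665.3 -58.2] -2.09
[[-3.6, -0.2], [3.6, 0.1]]
[ 6.65270722e+02 -5.82350189e+01 -3.64504840e-02]
```

```bash
python3 -m jog '0 0 0 0.5 -0.03 0 0.05; 0 0 0 1.1 -0.06 0 0.05; 0 0 0 1.7 -0.09 0 0.05; 0 0 0 2.2 -0.12 0 0.05; 0 0 0 2.5 -0.13 0 0.05'; python3 -m jog '0 0 0 0 0 0 0.05;0 0 0 0 0 0 0.05';  python3 -c "
from h import *
print(env.state()['torque'])"; for i in 1 2; do python3 -m jog '0 0 0 0.04 0 0 0.05; 0 0 0 0.08 0 0 0.05; 0 0 0 0.12 -0.01 0 0.05'; python3 -c "
from h import *
print(env.state()['torque'])"; done
```

```text
time_s: 6.05
ee_pos: [485.2, -52.5, 26.3]
ee_rot: [-180.0, 0.4, -3.0]
force: [-10.3, -0.1, 12.5]
gripper_width: 9.8
time_s: 6.3
ee_pos: [486.7, -52.7, 26.3]
ee_rot: [-180.0, 0.1, -3.0]
force: [-3.6, 2.1, 3.8]
gripper_width: 10.1
[ 0.36665836  0.95990961 -0.02163644]
time_s: 6.68
ee_pos: [488.2, -53.2, 26.3]
ee_rot: [-180.0, 0.3, -3.1]
force: [-5.5, 0.7, 6.8]
gripper_width: 10.3
[ 0.30039959  1.65698998 -0.00210181]
time_s: 7.05
ee_pos: [491.1, -53.6, 26.3]
ee_rot: [-180.0, 0.3, -3.1]
force: [-5.9, 1.4, 7.1]
gripper_width: 9.6
[0.27442017 1.69778471 0.04963312]
```

```bash
python3 -m jog '0 0 0 0 0 0.02 0.05;0 0 0 0 0 0.02 0.05'; python3 -c "
from h import *
print(env.state()['torque'])"; python3 -m jog '0 0 0 0.04 0 0 0.05; 0 0 0 0.08 0 0 0.05'; python3 -c "
from h import *
print(env.state()['torque'])"
```

```text
time_s: 7.3
ee_pos: [494.4, -54.0, 26.8]
ee_rot: [180.0, -0.1, -3.1]
force: [0.3, -0.5, -3.3]
gripper_width: 9.9
[ 0.0369373   0.25677232 -0.03084147]
time_s: 7.55
ee_pos: [495.2, -53.8, 26.8]
ee_rot: [-180.0, 0.0, -3.1]
force: [-2.3, 1.1, -3.0]
gripper_width: 10.3
[0.122114   0.46492562 0.06247221]
```

The drag came from the tray pressing on the bench, and raising 0.5 mm relieved it. I'll feel forward from here.

```bash
for i in 1 ; do python3 -m jog '0 0 0 0.04 0 0 0.05; 0 0 0 0.08 0 0 0.05;0 0 0 0.08 0 0 0.05'; python3 -c "
from h import *
print(env.state()['torque'])"; done;python3 -m jog '0 0 0 0.04 0 0 0.05; 0 0 0 0.08 -0.01 0 0.05;0 0 0 0.08 -0.01 0 0.05'; python3 -c "
from h import *
print(env.state()['torque'])"
```

```text
time_s: 7.92
ee_pos: [495.7, -53.5, 26.6]
ee_rot: [-180.0, 0.2, -3.1]
force: [-4.9, 1.9, -1.0]
gripper_width: 9.8
[0.33072848 0.88608861 0.16916015]
time_s: 8.3
ee_pos: [496.2, -53.3, 26.4]
ee_rot: [-180.0, 0.4, -3.0]
force: [-7.3, 3.7, 0.4]
gripper_width: 9.6
[0.60542215 1.30409543 0.29651524]
```

```bash
python3 -m jog '0 0 0 0.04 0 0 0.05; 0 0 0 0.08 0 0 0.05;0 0 0 0.08 0 0 0.05'; python3 -c "
from h import *
print(env.state()['torque'])"
```

```text
time_s: 8.68
ee_pos: [496.4, -53.2, 26.3]
ee_rot: [-179.9, 0.6, -3.0]
force: [-12.9, 3.5, 4.3]
gripper_width: 9.6
[0.4773738  1.67350983 0.25369818]
```

Contact at a nose depth of about 26 mm, with the force pushing left. So the right lip is touching, and the rails stand about 21 mm to the left. I'll back off and shift left.

```bash
python3 -m jog '0 0 0 -0.35 0 0 0.05; 0 0 0 -0.35 0.4 0 0.05; 0 0 0 -0.35 0.8 0 0.05; 0 0 0 -0.35 0.8 0 0.05'; python3 -m jog '0 0 0 0.08 0 0 0.05; 0 0 0 0.16 -0.01 0 0.05;0 0 0 0.24 -0.01 0 0.05;0 0 0 0.32 -0.01 0 0.05;0 0 0 0.32 -0.01 0 0.05';  python3 -c "
from h import *
print(env.state()['torque'])"
```

```text
time_s: 9.18
ee_pos: [493.3, -33.3, 27.1]
ee_rot: [180.0, -0.1, -3.0]
force: [0.8, 0.2, -2.7]
gripper_width: 10.0
time_s: 9.8
ee_pos: [500.8, -34.5, 27.0]
ee_rot: [180.0, -0.0, -3.1]
force: [-0.7, -0.7, -2.2]
gripper_width: 9.7
[0.0213423  0.24964114 0.05624468]
```

```bash
python3 -m jog '0 0 0 0.08 0 0 0.05; 0 0 0 0.16 -0.01 0 0.05;0 0 0 0.24 -0.01 0 0.05;0 0 0 0.32 -0.02 0 0.05;0 0 0 0.32 -0.02 0 0.05';  python3 -c "
from h import *
print(env.state()['torque'])"; python3 -m jog '0 0 0 0.08 0 0 0.05; 0 0 0 0.16 -0.01 0 0.05;0 0 0 0.16 -0.01 0 0.05'; python3 -c "
from h import *
print(env.state()['torque'])"
```

```text
time_s: 10.42
ee_pos: [508.8, -34.9, 27.0]
ee_rot: [180.0, -0.0, -3.1]
force: [-0.6, 0.3, -2.3]
gripper_width: 9.8
[ 0.02663254  0.25029238 -0.0794884 ]
time_s: 10.8
ee_pos: [512.8, -35.2, 27.0]
ee_rot: [180.0, -0.0, -3.1]
force: [0.9, 0.3, -2.3]
gripper_width: 10.0
[-0.00193447  0.21598197  0.02038861]
```

Nose is at about 43 mm with no contact yet. Continuing.

```bash
for i in 1 ; do python3 -m jog '0 0 0 0.08 0 0 0.05; 0 0 0 0.16 -0.01 0 0.05;0 0 0 0.16 -0.01 0 0.05'; python3 -c "
from h import *
print(env.state()['torque'])"; done;  python3 -m jog '0 0 0 0.08 0 0 0.05; 0 0 0 0.16 -0.01 0 0.05;0 0 0 0.16 -0.01 0 0.05'; python3 -c "
from h import *
print(env.state()['torque'])"
```

```text
time_s: 11.18
ee_pos: [516.5, -35.2, 26.9]
ee_rot: [-180.0, 0.0, -3.0]
force: [-0.4, 1.7, -3.1]
gripper_width: 9.8
[0.29734082 0.43182665 0.17575129]
time_s: 11.55
ee_pos: [520.9, -35.6, 27.0]
ee_rot: [180.0, -0.0, -3.1]
force: [1.1, 1.3, -2.8]
gripper_width: 9.7
[0.28218486 0.31181468 0.23682569]
```

```bash
python3 -m jog '0 0 0 0.12 0.03 0 0.05; 0 0 0 0.24 0.025 0 0.05;0 0 0 0.36 0.02 0 0.05;0 0 0 0.48 0.015 0 0.05;0 0 0 0.48 0.015 0 0.05'; python3 -c "
from h import *
print(env.state()['torque'])"
```

```text
time_s: 12.18
ee_pos: [532.9, -35.3, 27.0]
ee_rot: [180.0, -0.0, -3.1]
force: [-0.1, 0.1, -3.2]
gripper_width: 10.3
[ 0.06854141  0.27865501 -0.0321994 ]
```

```bash
python3 -m jog '0 0 0 0.16 -0.01 0 0.05; 0 0 0 0.32 -0.015 0 0.05;0 0 0 0.48 -0.025 0 0.05;0 0 0 0.64 -0.035 0 0.05;0 0 0 0.64 -0.035 0 0.05'; python3 -c "
from h import *
print(env.state()['torque'])"
```

```text
time_s: 12.8
ee_pos: [549.0, -36.2, 27.0]
ee_rot: [180.0, -0.0, -3.1]
force: [-0.5, -0.5, -2.0]
gripper_width: 9.5
[0.03940005 0.21475489 0.00731221]
```

```bash
python3 -m jog '0 0 0 0.16 -0.01 0 0.05; 0 0 0 0.32 -0.015 0 0.05;0 0 0 0.48 -0.025 0 0.05;0 0 0 0.64 -0.035 0 0.05;0 0 0 0.64 -0.035 0 0.05'; python3 -c "
from h import *
print(env.state()['torque'])"
```

```text
time_s: 13.42
ee_pos: [565.0, -37.0, 27.0]
ee_rot: [180.0, -0.0, -3.1]
force: [0.6, 0.5, -3.3]
gripper_width: 9.7
[ 0.04382802  0.27404203 -0.04699866]
```

```bash
python3 -m jog '0 0 0 0.16 -0.01 0 0.05; 0 0 0 0.32 -0.015 0 0.05;0 0 0 0.48 -0.025 0 0.05;0 0 0 0.6 -0.03 0 0.05;0 0 0 0.6 -0.03 0 0.05'; python3 -m jog '0 0 0 0.08 0 0 0.05; 0 0 0 0.16 -0.01 0 0.05;0 0 0 0.16 -0.01 0 0.05'
```

```text
time_s: 14.05
ee_pos: [579.9, -37.8, 27.0]
ee_rot: [180.0, -0.0, -3.1]
force: [-0.6, -0.1, -2.3]
gripper_width: 9.9
time_s: 14.42
ee_pos: [583.8, -38.0, 27.0]
ee_rot: [180.0, -0.0, -3.1]
force: [-0.0, -0.4, -2.1]
gripper_width: 9.8
```

```bash
python3 -m jog '0 0 0 0.06 0 0 0.05; 0 0 0 0.12 -0.01 0 0.05;0 0 0 0.12 -0.01 0 0.05';python3 -m jog '0 0 0 0.05 0 0 0.05; 0 0 0 0.08 0 0 0.05;0 0 0 0.08 0 0 0.05'
```

```text
time_s: 14.8
ee_pos: [586.7, -38.3, 27.0]
ee_rot: [180.0, -0.0, -3.1]
force: [0.4, -0.5, -2.8]
gripper_width: 9.8
time_s: 15.18
ee_pos: [588.7, -38.3, 27.0]
ee_rot: [180.0, -0.0, -3.1]
force: [-1.0, 0.0, -2.5]
gripper_width: 9.9
```

```bash
python3 -m jog '0 0 0 0.04 0 0 0.05; 0 0 0 0.08 0 0 0.05;0 0 0 0.08 0 0 0.05'; python3 -m jog '0 0 0 0.04 0 0 0.05; 0 0 0 0.06 0 0 0.05;0 0 0 0.06 0 0 0.05'
```

```text
time_s: 15.55
ee_pos: [589.8, -38.2, 26.9]
ee_rot: [180.0, 0.1, -3.1]
force: [-3.1, 0.4, -1.3]
gripper_width: 10.0
time_s: 15.92
ee_pos: [589.9, -38.2, 26.7]
ee_rot: [180.0, 0.3, -3.1]
force: [-6.3, -0.5, 1.0]
gripper_width: 9.8
```

Stopped at x = 589.9 mm, against 589.6 mm expected for home. I'll set the tray onto the bench, press lightly and look.

```bash
python3 -m jog '0 0 0 0.04 0 -0.01 0.05; 0 0 0 0.04 0 -0.02 0.05;0 0 0 0.04 0 -0.02 0.05'; python3 - <<'E'
from h import *
print(env.state()["ee_rot"],env.state()["torque"])
b=np.hstack([cv2.resize(grab_frame("top")[165:245,290:410],None,fx=4,fy=4)[:,:400],cv2.resize(grab_frame("scene")[230:310,270:380],None,fx=4,fy=4)[:,:400]])
cv2.imwrite("pics/g3.png",b[:,:,::-1])
E
```

```text
time_s: 16.3
ee_pos: [590.0, -38.2, 26.4]
ee_rot: [180.0, 0.4, -3.1]
force: [-7.9, -0.1, 3.2]
gripper_width: 10.1
[179.99270314   0.37909342  -3.06802885] [ 0.08844262  1.65909949 -0.03160003]
```

View pics/g3.png

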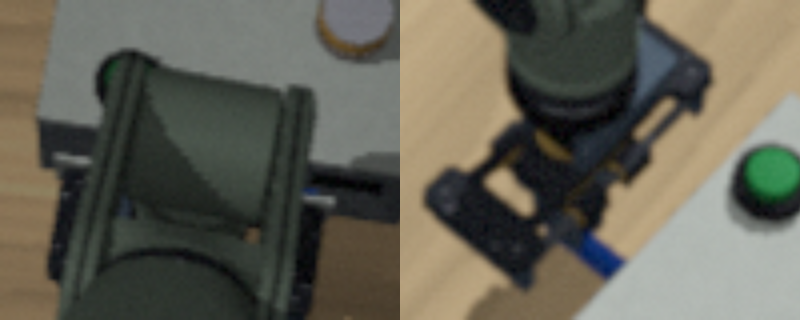

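The panel's ends, at (72,158) and (318,200), lie along the unit's face. I'll ease off, then release.

```bash
python3 -m jog '0 0 0 -0.08 0 0 0.05; 0 0 0 -0.08 0 0 0.5; 0 0 0 -0.08 0 0 0.5; 0 0 0 -0.08 0 0 0.5; 0 0 0 -0.08 0 0 0.5'; python3 -m jog '0 0 0 0 0 0 0.5; 0 0 0 0 0 0 0.5; 0 0 0 0 0 0 0.5'
```

```text
time_s: 17.02
ee_pos: [591.5, -38.3, 26.6]
ee_rot: [180.0, -0.1, -3.1]
force: [-0.3, -0.2, 0.2]
gripper_width: 45.0
time_s: 17.4
ee_pos: [591.1, -38.3, 26.5]
ee_rot: [180.0, -0.0, -3.1]
force: [0.1, -0.5, 0.7]
gripper_width: 45.2
```

```bash
python3 -m jog '0 0 0 0 0 1 0.5; 0 0 0 0 0 3 0.5; 0 0 0 0 0 5.4 0.2; 0 0 0 -2 -0.5 7.6 0; 0 0 0 -4.4 -1 7.6 0';python3 -m jog '0 0 0 -2 -2 0 0; 0 0 0 -4 -4 0 0;0 0 0 -4 -4 0 0'; python3 - <<'E'
from h import *
print(env.state()["ee_pos"])
for c in("scene","top"):
    im=grab_frame(c)
    cv2.imwrite(f"pics/{c}4.png",im[:,:,::-1])
    print([(np.round(r["box"],1),round(r["conf"],2)) for r in spotter.look_for("start_top",c)][:2])
a=cv2.imread("pics/top4.png")[140:260,270:410];b=cv2.imread("pics/scene4.png")[200:320,260:400]
cv2.imwrite("pics/g4.png",np.hstack([cv2.resize(x,(400,343),interpolation=cv2.INTER_CUBIC) for x in(a,b)]))
E
```

```text
time_s: 18.02
ee_pos: [490.9, -62.1, 218.8]
ee_rot: [179.9, -0.5, -3.0]
force: [-1.0, -0.4, 0.4]
gripper_width: 18.4
time_s: 18.4
ee_pos: [386.7, -162.8, 215.7]
ee_rot: [180.0, -0.0, -3.3]
force: [-0.1, 0.5, -0.4]
gripper_width: 0.3
[ 386.73753235 -162.83764683  215.6871547 ]
[(array([354.6, 264.7,  14.3,  14.5]), 0.69)]
[(array([316.5, 178.9,  12.4,  10.8]), 0.67)]
```

View pics/g4.png

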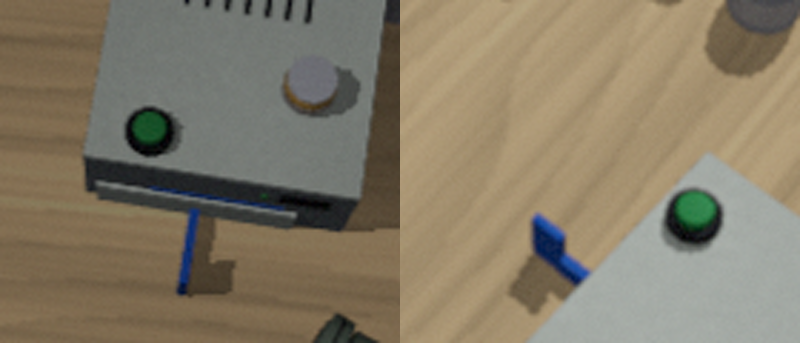

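The tray sits against the face, its panel edge running (95,185) to (295,218), parallel to the roof edge. I'll check the flushness and the button position numerically.

```bash
python3 - <<'E'
from fit import *
u=np.array([665.5,-63.1,np.radians(-3.07)])
P=proj("top",W(u,[[-6,122.8,52],[-6,-81.2,52],[0,122.8,52],[0,-81.2,52],[0,135,128],[0,-135,128]]))
print(((P-[270,140])*400/140).round(1).tolist())
bt=(np.array([149,127])*140/400+[270,140]); bs=(np.array([697,210])-[400,0])*140/400+[260,200]
C1,D1=ray("top",[bt]);C2,D2=ray("scene",[bs])
A=np.c_[D1[0],-D2[0]];s=np.linalg.lstsq(A,C2-C1,rcond=None)[0];print(C1+s[0]*D1[0],C2+s[1]*D2[0]);print(W(u,[[32,75,0]]))
E
```

```text
[[95.6, 182.7], [295.9, 214.6], [96.6, 177.1], [296.7, 208.9], [83.1, 152.4], [361.4, 196.6]]
[700.96895948  11.21939244 140.85441407] [702.89804422  13.53071449 141.53642811]
[[701.47077315  10.07857254   0.        ]]
```

```bash
python3 -m jog '0 0 0 2.1 1.16 0 0; 0 0 0 4.2 2.3 0 0; 0 0 0 6.3 3.5 0 0; 0 0 0 8.4 4.6 0 0;0 0 0 10.5 5.8 0 0' 20; python3 -m jog '0 0 0 2.1 1.16 0 0;0 0 0 2.1 1.16 -1.5 0;0 0 0 2.1 1.16 -2.4 0;0 0 0 2.1 1.16 -2.4 0'
```

```text
time_s: 19.23
ee_pos: [654.2, -13.2, 214.5]
ee_rot: [-180.0, 0.0, -2.9]
force: [0.2, -0.2, 0.9]
gripper_width: 0.6
time_s: 19.73
ee_pos: [703.7, 14.9, 152.4]
ee_rot: [-180.0, 0.3, -2.9]
force: [0.2, -0.2, 1.0]
gripper_width: 0.2
```

```bash
python3 -m jog '0 0 0 -0.06 -0.12 -0.15 0;0 0 0 -0.06 -0.12 -0.3 0;0 0 0 -0.06 -0.12 -0.4 0;0 0 0 -0.06 -0.12 -0.4 0'; python3 -m jog '0 0 0 0 0 -0.08 0;0 0 0 0 0 -0.16 0;0 0 0 0 0 -0.16 0'
```

```text
time_s: 20.23
ee_pos: [703.2, 9.6, 146.5]
ee_rot: [-180.0, -0.1, -3.1]
force: [0.6, 2.0, 4.4]
gripper_width: 1.1
time_s: 20.6
ee_pos: [703.2, 9.6, 144.2]
ee_rot: [-180.0, -0.2, -3.1]
force: [-1.9, 1.3, 12.0]
gripper_width: 0.4
```

```bash
python3 -m jog '0 0 0 0 0 -0.08 0;0 0 0 0 0 -0.12 0;0 0 0 0 0 -0.12 0'
```

```text
time_s: 20.98
ee_pos: [703.3, 9.5, 144.0]
ee_rot: [-180.0, -0.3, -3.1]
force: [-5.2, 0.2, 21.5]
gripper_width: 0.5
```

```bash
for i in 1 2 3 4 5 6; do python3 -m jog '0 0 0 0 0 0.08 0;0 0 0 0 0 0.08 0' | grep -E 'pos|force'; done
```

```text
ee_pos: [703.2, 9.5, 144.1]
force: [-2.1, 0.2, 14.7]
ee_pos: [703.2, 9.5, 144.2]
force: [0.7, 0.4, 8.2]
ee_pos: [703.2, 9.5, 145.0]
force: [2.4, 0.8, 4.3]
ee_pos: [703.0, 9.5, 146.5]
force: [2.7, 0.5, 4.6]
ee_pos: [702.4, 9.3, 148.2]
force: [1.6, 0.5, 1.7]
ee_pos: [702.1, 9.2, 150.1]
force: [1.4, -0.1, 1.0]
```

The force curve shows a spring of about 4–5 N over roughly 6 mm, with a hard stop at 144.2. So the button went right down and came back up. I'll withdraw and make the last check.

```bash
python3 -m jog '0 0 0 0 0 1.5 0;0 0 0 0 0 3.5 0;0 0 0 -2 -1 3.5 0;0 0 0 -4 -2 3.5 0;0 0 0 -6.4 -3 3.5 0'; python3 -m jog '0 0 0 -2.2 -1.2 0 0;0 0 0 -4.4 -2.4 0 0;0 0 0 -6.6 -3.6 0 0;0 0 0 -6.6 -3.6 0 0;0 0 0 -6.6 -3.6 0 0'; python3 - <<'E'
from h import *
print(env.state()["force"])
a=grab_frame("top");b=grab_frame("scene");cv2.imwrite("pics/end_top.png",a[:,:,::-1]);cv2.imwrite("pics/end_scene.png",b[:,:,::-1])
o=[cv2.imread("pics/top0.png")[:,:,::-1],cv2.imread("pics/top4.png")[:,:,::-1]]
d=cv2.absdiff(a,o[1])[150:230,290:410].max(2);print("unit/tray region change vs after insert:",(d>40).sum())
cv2.imwrite("pics/g5.png",np.hstack([cv2.resize(a,(400,300)),cv2.resize(b,(400,300))])[:,:,::-1])
E
```

```text
time_s: 23.1
ee_pos: [542.3, -65.3, 236.8]
ee_rot: [180.0, 0.2, -3.0]
force: [-1.2, -1.0, 0.7]
gripper_width: 0.3
time_s: 23.72
ee_pos: [379.6, -154.6, 237.7]
ee_rot: [-180.0, 0.0, -3.1]
force: [0.2, -0.6, 1.1]
gripper_width: 0.8
[ 0.16575985 -0.63152878  1.10984894]
unit/tray region change vs after insert: 0
```

View pics/g5.png

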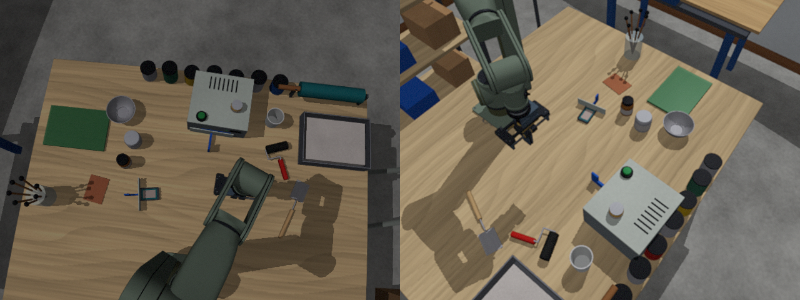

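The final picture shows the tray home with its grip at (210,142), the button up at (202,116), the bystanders where they were and the arm clear. I'm handing in the job.

```bash
python3 -c "
from workcell import env
print(env.job_done(), env.state()['time_s'])"
```

```text
the job is handed in; nothing more can be done
the job is handed in; nothing more can be done
```

The tray is fully home in the exposure unit and the start button has been pressed right down and let back up. The job was handed in shortly after 23.7 s on the robot's clock, well under the 56 s limit.

- **Insertion:** I gripped the larger tray by its blue grip and felt the right-hand lip of the rails, about 13 N at the highest reading. I then backed off and shifted 20 mm left. From there the tray slid in with under about 2 N until it met the face at x = 589.9 mm, against 589.6 mm expected. I pressed it home with about 8 N and released it.
- **Button:** It gave about 4–5 N of spring over roughly 6 mm, then a hard stop, where I pressed up to 21.5 N. It followed the fingers back up to about 150 mm.
- **Last checks:** The panel edge is parallel to the unit's face and within about 1 pixel of the flush position. The picture around the unit and tray was the same after the button press as before it. The bystanders look unmoved to the eye, though I did not measure them. The arm is clear of everything.
- **Disagreements:**
  - The cameras put the button top near 141 mm high, but touch found it near 150 mm.
  - Early in the slide, the tray pressed on the bench with up to about 12 N, until I raised it by about 0.5 mm.

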